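# Tap-check the plug clamps and hold the loose one open

### The job

One of the three clamp bolts on the plug test fixture has come loose: it sinks a little when tapped from above, while the two tight ones stay firm. Tap the bolt heads with the fingertips, caps shut, until you find it, then take hold of that clamp's hinged cap and lift it open past 45 degrees so that its seat can be inspected; it falls shut by itself, so finish while still holding it up and still. Do not pry at the two tight caps, and leave the wrench, the spare plug and the multimeter where they lie.

Things in the scene. Friction and masses are not known exactly. Their poses are not given: they have to be found in the camera images.
- fixture: plug test fixture fixed to the bench: dark grey plate 280 x 500 x 12 mm, origin at its underside's centre, x away from the robot, y left. At x = -75 mm three alike clamps stand in a row along y, 150 mm apart: a block, a white plug (pin tips 41 mm behind the row), over it an aluminium cap hinged at the right, its bolt near the left end. Behind, from x = 30 mm, a socket carriage 70 mm high; rod blocks 44 mm high at x = -30, y = +-215 mm.
- head_left (a point): top centre of the left clamp's bolt head at rest, 84 mm above the bench; left, middle, right as the robot sees them. Fixed to the fixture, with its axes (x away from the robot, y left, z up). Hexagon head 18 mm across flats, 9 mm high, on a 25 mm flange on a spring stack; it overtops all else of the clamp.
- head_middle (a point): top centre of the middle clamp's bolt head at rest, 84 mm above the bench; left, middle, right as the robot sees them. Fixed to the fixture, with its axes (x away from the robot, y left, z up). Hexagon head 18 mm across flats, 9 mm high, on a 25 mm flange on a spring stack; it overtops all else of the clamp.
- head_right (a point): top centre of the right clamp's bolt head at rest, 84 mm above the bench; left, middle, right as the robot sees them. Fixed to the fixture, with its axes (x away from the robot, y left, z up). Hexagon head 18 mm across flats, 9 mm high, on a 25 mm flange on a spring stack; it overtops all else of the clamp.
- tab_left (a point): centre of the flat free end of the left clamp's cap when shut, 23 mm left (+y) of the bolt's axis, 50.5 mm above the bench; fixed to the fixture, with its axes. The end is 40 mm wide in x with parallel sides, 9 mm thick, and ends 15 mm farther left; pinch it by its sides from above, across x. The block below is 32 mm wide and ends 7 mm to the right.
- tab_middle (a point): centre of the flat free end of the middle clamp's cap when shut, 23 mm left (+y) of the bolt's axis, 50.5 mm above the bench; fixed to the fixture, with its axes. The end is 40 mm wide in x with parallel sides, 9 mm thick, and ends 15 mm farther left; pinch it by its sides from above, across x. The block below is 32 mm wide and ends 7 mm to the right.
- tab_right (a point): centre of the flat free end of the right clamp's cap when shut, 23 mm left (+y) of the bolt's axis, 50.5 mm above the bench; fixed to the fixture, with its axes. The end is 40 mm wide in x with parallel sides, 9 mm thick, and ends 15 mm farther left; pinch it by its sides from above, across x. The block below is 32 mm wide and ends 7 mm to the right.
- hinge_left (a point): middle of the left clamp's hinge axis, which runs along the fixture's x: 82 mm right (-y) of the bolt's axis, 50 mm above the bench, 105 mm from the tab point; fixed to the fixture, with its axes. The cap's left end swings up about it and over towards -y.
- hinge_middle (a point): middle of the middle clamp's hinge axis, which runs along the fixture's x: 82 mm right (-y) of the bolt's axis, 50 mm above the bench, 105 mm from the tab point; fixed to the fixture, with its axes. The cap's left end swings up about it and over towards -y.
- hinge_right (a point): middle of the right clamp's hinge axis, which runs along the fixture's x: 82 mm right (-y) of the bolt's axis, 50 mm above the bench, 105 mm from the tab point; fixed to the fixture, with its axes. The cap's left end swings up about it and over towards -y.
- loose_bolt (a joint): how far the loose bolt is pressed down, m: 0 at rest, 0.005 fully down. Sprung: starts to move at about 1.2 N, fully down at about 4.2 N, comes back up; captive in its cap. Which clamp it sits in changes from start to start and does not show from outside. Tight bolts do not move.
- loose_cap (a joint): opening angle of the cap that carries the loose bolt, rad: 0 shut (lying level), growing as its left end rises, stop at 1.3. It swings freely, weighs about 0.2 kg with its bolt, and falls shut from anywhere.
- tight_cap_1 (a joint): opening angle of one of the two caps held by a tight bolt, rad: 0, held shut; it bends up about 0.02 rad only when pried with some 10 N at its free end.
- tight_cap_2 (a joint): the same for the other cap held by a tight bolt.
- wrench: a steel wrench 160 mm long lying on the bench to the left of the fixture, along its own x; origin at its middle, underneath. Leave it alone.
- spare_plug: a white spare plug, 26 x 45 x 26 mm plus two brass pins 19 mm long along its y, lying on the bench in front of the fixture (robot side); origin under its body's centre. Leave it alone.
- multimeter: a grey hand multimeter 165 x 82 x 44 mm lying on the bench to the right of the fixture, long along its x; origin at the centre of its underside. Leave it alone.

How it is judged (in metres and radians):
On the way, in this order (a step that is already met when the one before it is completed fails the run):
1. the loose bolt is tapped: pressed down more than 2 mm by the fingers while its cap is shut (value of joint loose_bolt above 0.002 m and contact force between the fingers and loose_bolt above 0.5 N and value of joint loose_cap below 0.05 rad), for 0.04 s.
2. the cap with the loose bolt is lifted open past 45 degrees by the fingers (value of joint loose_cap above 0.785 rad and contact force between the fingers and loose_cap above 0.5 N), for 0.2 s.
At the end, for the whole second after the job is handed in: the cap with the loose bolt is held up by the fingers, more than 0.785 rad (45 degrees) open and still (under 0.1 rad/s), touched by none of the loose objects; the two tight caps are shut (under 0.02 rad); wrench, spare plug and multimeter are within 20 mm of where they lay (all of step 2 and velocity of joint loose_cap between -0.1 and 0.1 rad/s and value of joint each of tight_cap_1, tight_cap_2 below 0.02 rad and distance of each of wrench, spare_plug, multimeter from where it was at the start of the episode below 0.02 m and contact force between loose_cap and wrench below 0.01 N and contact force between loose_cap and spare_plug below 0.01 N and contact force between loose_cap and multimeter below 0.01 N); the arm keeps its last pose, push and grip.
It fails at once if a tight cap is pried up more than 0.02 rad (value of joint any of tight_cap_1, tight_cap_2 above 0.02 rad).
It fails at once if the wrench, the spare plug or the multimeter is moved more than 20 mm (distance of any of wrench, spare_plug, multimeter from where it was at the start of the episode above 0.02 m).
It also fails if it takes over 51 s, if anything falls off the work surface, if the arm or the gripper's body presses on something with over 40 N, if the wrist force passes 120 N, or if a joint passes its speed limit or range.

### The arm

A 6-joint arm with a two-finger parallel gripper is mounted at the origin on the work surface. World frame = base frame: x ahead of the robot, y to its left, z up, the work surface at z = 0. Lengths are in mm, angles in rad, forces in N, time in s.
With the tool pointing down it reaches from about 350 to 975 mm from the base axis. Payload 7.1 kg.
Tool frame: the origin (TCP) lies on the front face of the gripper's body, between the roots of the fingers; the fingertips stand 80 mm ahead of it and the grasp point (between the pads) lies 61 mm ahead of it; z points along the fingers, y is the line along which they close (so a half turn about z gives the same grasp; the last joint's range is limited). The gripper opens to 88 mm and grips with 3 to 60 N. Pads are 20 mm wide; open, the fingers measure 115 mm over their backs; the gripper's body (75 mm by 178 mm) begins 61 mm behind the grasp point.
Start: joints at [1.161, 0.423, 1.63, -0, 1.089, -0.019], TCP at [238.048, 577.874, 302.675] pointing down, gripper open.
Joint ranges: [-3, 3], [-0.9, 2.11], [0.09, 2.58], [-1.31, 4.45], [0.11, 2.69], [-2.54, 2.54]. Speed limits (rad/s): [2.39, 2.39, 3.01, 3.14, 3.14, 3.14].

### API

Orientations are given as a rotation vector (axis times angle).
In Python, from workcell import readout, vision, close_job gives the robot as it stands.
- The arm moves only by the tool servo_tool, never from a script. Its argument "plan" is a list that holds one entry, the list of rows, each a list of 7 numbers: the gripper command: -1 is fully open, 1 is shut, values between are in proportion, then the shift along the world's x, y, z in units of 40 mm (1.0 is 40 mm), then the turn, a rotation vector about the world's x, y, z in units of 5 degrees (1.0 is 5 degrees). A call has 1 to 5 rows; each row shifts and turns the commanded pose from where the row before left it; what a row does not reach is not made up. A row lasts 1/12 s, in which the tool goes at most 41.7 mm and 7.16 degrees, less where a joint would pass 70% of its speed; a pose out of reach is approached as far as the arm can. A call is refused whole if a number of a shift passes 1 or a number of a turn 1, either way. A call with a gripper value outside its range is refused whole. The fingers move at their own pace and stop on an object; the grip force is fixed at half the most. Time passes only in rows, so rows that do not move let the fingers close. It gives the time, the measured TCP pose, the force, the opening and the grip force at its end, in the units of the state.
- readout.get_obs(): the state, without advancing time (a new reading comes with each control period).
- vision.get_image(name): name is "side" or "top"; returns the picture (400x640x3 uint8, red, green, blue); there is no depth.
- vision.camera_params(name): a dict with "fx", "fy", "cx", "cy" (pixels), "rvec" (rotation vector, rad) and "tvec" (3), from world to camera coordinates, as OpenCV has them. Camera axes: x right, y down, z forward; pixel columns grow to the right and rows downward; lengths in mm; the calibration is good to about 2 mm. A picture is of the moment at which its call begins. camera_params takes no time and is no camera call.
- close_job(): hands the job in; it is judged then, once.
The state is a dict: "t": time; "qpos": joint angles; "qvel": joint speeds; "joint_torque": joint torques, N m; "ee_pos": TCP position; "orientation": TCP orientation; "ft_force": force on the tool from outside, world axes, zero at the start; "moment": the same for the moment, N m; "width": finger opening in mm; "grasp_force": force on a finger pad.
Only numpy, scipy, OpenCV 4.12 (cv2) and the standard library are available. Lean on these libraries where they do the work, as an engineer would, in place of code of your own. Each camera call takes 0.05 s, during which the arm holds its last target. There are 200 camera calls.

## Working session

There is one attempt and no reset: what is moved stays moved. The work goes in short steps, Python scripts to look and compute and a tool call to move; the robot and the scene stay as the last step left them, time stands still between calls to the robot, and variables do not carry over. Pictures are saved under pics/ and viewed, at most 10 in all, crops included, and the job is handed in when it is done.

Besides the shell and the picture viewer there is one more tool, called after "Emit:" in YAML: its name, and indented under it one key for each argument. servo_tool: Moves the arm, as the interface text tells. Its arguments: {"type":"object","properties":{"plan":{"type":"array"}},"required":["plan"]}

```bash
mkdir -p pics; python3 - <<'E'
from workcell import readout, vision
import cv2
for n in("top","side"):
    cv2.imwrite(f"pics/{n}0.png",vision.get_image(n)[:,:,::-1]); print(n,vision.camera_params(n))
print(readout.get_obs())
E
```

```text
top {'fx': 517.0388843872723, 'fy': 517.0388843872723, 'cx': 324.2540527154779, 'cy': 195.64598623898985, 'rvec': array([ 2.1436164 , -2.13072864,  0.17737993]), 'tvec': array([ -17.37427056,  526.02983836, 1556.16538852])}
side {'fx': 364.9081470112454, 'fy': 364.9081470112454, 'cx': 322.79191749687004, 'cy': 198.34901145392135, 'rvec': array([ 2.00936823, -0.82680448,  0.44185639]), 'tvec': array([-366.19820326,  268.02800488,  664.78084857])}
{'t': 0.1, 'qpos': array([ 1.16100771e+00,  4.23734067e-01,  1.63062268e+00, -3.18298193e-05,
        1.08864508e+00, -1.89960572e-02]), 'qvel': array([ 0.00121923, -0.00184288, -0.00300146,  0.00080588,  0.00068455,
       -0.00011522]), 'joint_torque': array([ 4.93209245e-04, -5.45608449e+01, -2.74325252e+01,  6.44392893e-02,
        1.87794288e-02,  1.28043943e-06]), 'ee_pos': array([237.89211849, 577.51117846, 301.99474648]), 'orientation': array([-6.09881052e-01, -3.08154737e+00,  2.17208230e-03]), 'ft_force': array([-0.34577966, -0.0507736 ,  0.44254018]), 'moment': array([-0.01422982, -0.02081971, -0.01656884]), 'grasp_force': 0.0, 'width': 87.58991547684808}
```

View pics/top0.png

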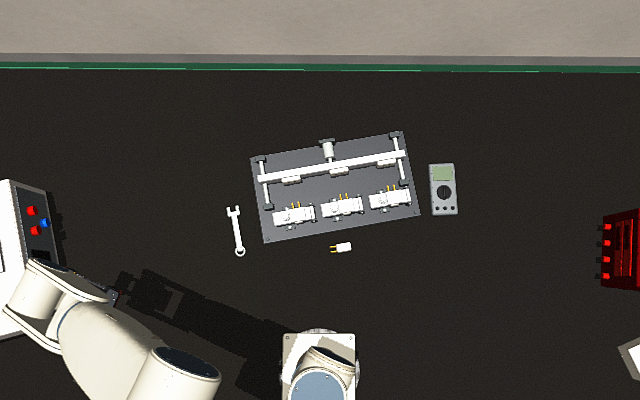

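View pics/side0.png

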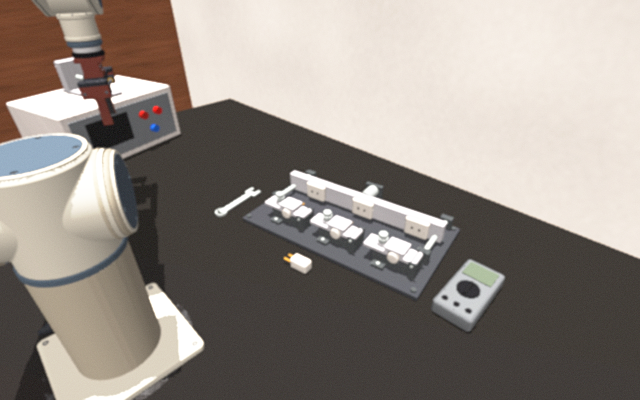

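The top view shows the plate with corners near (250,157), (403,131), (420,214) and (265,242), and clamps near (293,215), (342,206) and (390,198). In the side view the bolt heads show near (327,214) and (383,237). Next I'll measure the plate.

```bash
cat > h.py <<'E'
import numpy as np, cv2
from workcell import readout, vision
def cam(n):
    p=vision.camera_params(n); K=np.array([[p['fx'],0,p['cx']],[0,p['fy'],p['cy']],[0,0,1.]])
    return K,np.array(p['rvec'],float),np.array(p['tvec'],float)
def ray(n,uv,z):
    K,r,t=cam(n); R=cv2.Rodrigues(r)[0]; c=-R.T@t
    uv=np.atleast_2d(uv).astype(float); d=np.c_[uv,np.ones(len(uv))]@np.linalg.inv(K).T@R
    return c+d*((z-c[2])/d[:,2])[:,None]
def proj(n,P):
    K,r,t=cam(n); return cv2.projectPoints(np.atleast_2d(P).astype(float),r,t,K,None)[0][:,0]
E
python3 - <<'E'
from h import *
im=cv2.imread("pics/top0.png"); print(im[170,262],im[235,270],im[180,320],im[110,300],im[250,300])
g=im.max(2); m=np.zeros_like(g); m[125:248,245:424]=(g[125:248,245:424]>58)*255
m=cv2.morphologyEx(m,cv2.MORPH_OPEN,np.ones((3,3)))
c=max(cv2.findContours(m,0,2)[0],key=cv2.contourArea); h=cv2.convexHull(c)[:,0]
w=ray("top",h,12)[:,:2].astype(np.float32); r=cv2.minAreaRect(w); print(r,cv2.boxPoints(r)); print(cv2.contourArea(c))
big=cv2.resize(im[120:260,225:465],None,fx=3.3,fy=3.3,interpolation=cv2.INTER_CUBIC)
cv2.imwrite("pics/topc.png",big)
s=cv2.imread("pics/side0.png"); cv2.imwrite("pics/sidec.png",cv2.resize(s[160:300,235:465],None,fx=3.4,fy=3.4,interpolation=cv2.INTER_CUBIC))
E
```

```text
[255 255 255] [136 133 133] [126 121 119] [32 40 39] [34 39 38]
((571.4616088867188, -42.872222900390625), (295.8513488769531, 500.29754638671875), 10.669893264770508) [[ 379.7784   175.56306]
 [ 472.40866 -316.08447]
 [ 763.1448  -261.3075 ]
 [ 670.5145   230.34003]]
13426.0
```

View pics/topc.png

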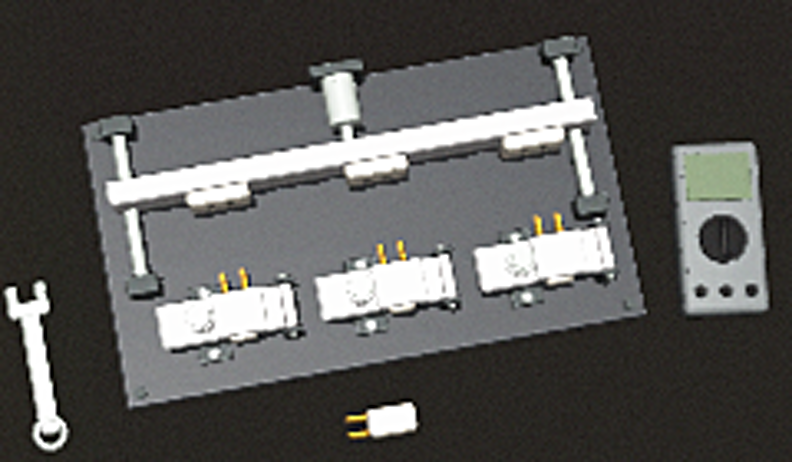

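View pics/sidec.png

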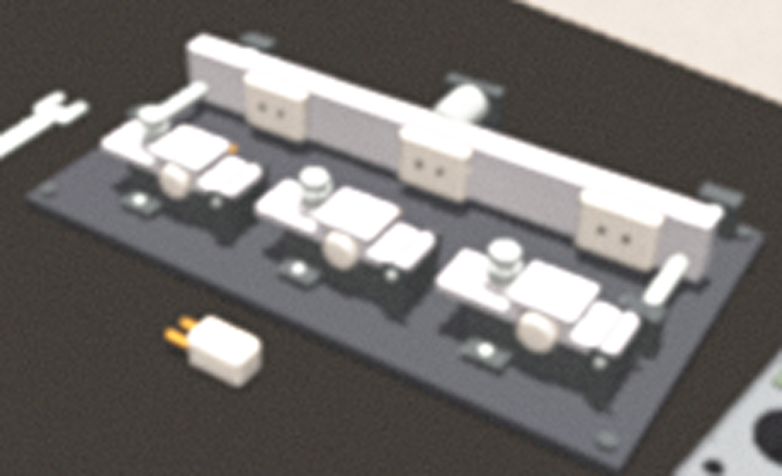

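In the top crop the plate corners sit at (83,127), (587,37), (645,313) and (130,407), with the heads near (201,317), (362,290) and (520,263). In the side crop the head tops are near (151,118), (316,175) and (505,247). I'll check the two views against each other.

```bash
python3 - <<'E'
from h import *
cr=lambda a:(np.array(a)+.5)/3.3-.5+[225,120]
cs=lambda a:(np.array(a)+.5)/3.4-.5+[235,160]
C=ray("top",cr([(83,127),(587,37),(645,313),(130,407)]),12)[:,:2]
print(C, [np.linalg.norm(C[i]-C[(i+1)%4]) for i in range(4)])
ht=cr([(201,317),(362,290),(520,263)]); hs=cs([(151,116),(316,173),(505,245)])
T=ray("top",ht,84);S=ray("side",hs,84);print("top",T,"side",S)
Ps=[]
for n in("top","side"):
    K,r,t=cam(n);Ps.append(K@np.c_[cv2.Rodrigues(r)[0],t])
X=cv2.triangulatePoints(*Ps,ht.T,hs.T);print("tri",(X[:3]/X[3]).T)
# model: fit plate rigid
M=np.array([(140,250),(140,-250),(-140,-250),(-140,250)],float)
u,_,v=np.linalg.svd((M-M.mean(0)).T@(C-C.mean(0)));R=(u@v).T
print("yaw",np.degrees(np.arctan2(R[1,0],R[0,0])),"origin",C.mean(0),"res",C-C.mean(0)-M@R.T)
# tab left end corners, shut cap top z=55
for A in ([(157,307),(166,350)],[(316,279),(325,321)],[(474,249),(484,292)]): print(ray("top",cr(A),55)[:,:2])
print("heads slope",[np.degrees(np.arctan2(-(T[2]-T[0])[0],(T[2]-T[0])[1])),np.degrees(np.arctan2(-(S[2]-S[0])[0],(S[2]-S[0])[1]))],np.linalg.norm(T[2]-T[0]),np.linalg.norm(S[2]-S[0]))
# circle for each
H=C.mean(0)+np.array([(-75,150),(-75,0),(-75,-150)])@R.T;print("row pts",H)
E
```

```text
[[ 651.07867938  224.02242649]
 [ 744.37512485 -265.22704074]
 [ 473.19512384 -315.2683504 ]
 [ 381.05682266  171.89759841]] [np.float64(498.0655257336669), np.float64(275.75845520650273), np.float64(495.8025093008733), np.float64(275.0069104742284)]
top [[ 457.78439667  101.32980644   84.        ]
 [ 483.41517842  -44.64268806   84.        ]
 [ 509.1756049  -188.71323687   84.        ]] side [[ 450.80341118   96.71011663   84.        ]
 [ 485.07453595  -46.08133983   84.        ]
 [ 513.16816252 -191.22408233   84.        ]]
tri [[ 457.51809954  102.28931167   78.99309715]
 [ 484.00893772  -45.11387369   83.7894564 ]
 [ 510.1813049  -189.79024714   84.32915692]]
yaw 10.738299723752592 origin [562.42643768 -46.14384156] res [[-2.3152918  -1.54112576]
 [-2.1805501   0.45364051]
 [ 1.73621965  2.58288497]
 [ 2.75962225 -1.49539972]]
[[470.46892406 144.31617656]
 [430.59610023 135.14235801]]
[[497.55857637  -2.56497589]
 [458.38722383 -11.15584564]]
[[ 526.68917126 -149.39975897]
 [ 486.34749181 -158.34446013]]
heads slope [np.float64(-169.95234160380815), np.float64(-167.77886721918725)] 294.560729317722 294.61070098868237
row pts [[ 460.79129152   87.25517292]
 [ 488.73980265  -60.11809713]
 [ 516.68831379 -207.49136718]]
```

Emit:
servo_tool:
  plan:
    - [[1, 0.36, -0.8, -0.16, 0, 0, -0.76], [1, 0.36, -0.8, -0.16, 0, 0, -0.76], [1, 0.36, -0.8, -0.16, 0, 0, -0.76], [1, 0.36, -0.8, -0.16, 0, 0, -0.76], [1, 0.36, -0.8, -0.16, 0, 0, -0.76]]

```text
t: 0.52
ee_pos: [310.2, 416.2, 270.1]
orientation: [-1.114, -2.937, 0.001]
ft_force: [0.4, 0.1, 0.3]
width: 58.4
grasp_force: 0.0
```

Emit:
servo_tool:
  plan:
    - [[1, 0.36, -0.8, -0.16, 0, 0, -0.76], [1, 0.36, -0.8, -0.16, 0, 0, -0.76], [1, 0.36, -0.8, -0.16, 0, 0, -0.76], [1, 0.36, -0.8, -0.16, 0, 0, -0.76], [1, 0.36, -0.8, -0.16, 0, 0, -0.76]]

```text
t: 0.93
ee_pos: [382.3, 256.2, 238.3]
orientation: [-1.584, -2.713, 0.0]
ft_force: [0.4, -0.5, -0.7]
width: 24.8
grasp_force: 0.0
```

Emit:
servo_tool:
  plan:
    - [[1, 0.37, -0.77, -0.19, 0, 0, -0.75], [1, 0.37, -0.77, -0.19, 0, 0, -0.75], [1, 0.37, -0.77, -0.19, 0, 0, -0.75], [1, 0.37, -0.77, -0.19, 0, 0, -0.75], [1, 0.37, -0.77, -0.19, 0, 0, -0.75]]

```text
t: 1.35
ee_pos: [456.3, 102.2, 200.2]
orientation: [-2.005, -2.418, 0.0]
ft_force: [0.9, -0.3, 0.4]
width: 0.6
grasp_force: 0.0
```

Emit:
servo_tool:
  plan:
    - [[1, 0, 0, -0.3, 0, 0, 0], [1, 0, 0, -0.3, 0, 0, 0], [1, 0, 0, 0, 0, 0, 0]]

```text
t: 1.6
ee_pos: [455.1, 102.8, 174.9]
orientation: [-2.002, -2.418, 0.005]
ft_force: [-0.0, -0.2, -0.3]
width: 0.4
grasp_force: 0.0
```

```bash
python3 - <<'E'
from h import *
for n,(a,b,c,d) in dict(top=(150,270,220,400),side=(120,280,235,465)).items():
    s=vision.get_image(n)[:,:,::-1]; cv2.imwrite(f"pics/{n}1.png",cv2.resize(s[a:b,c:d],None,fx=3.4,fy=3.4,interpolation=cv2.INTER_CUBIC))
o=readout.get_obs();print(o['ee_pos'],o['orientation'],o['qpos'],o['ft_force'],o['width'])
E
```

```text
[455.71617742 103.77303221 176.40159395] [-2.00079026e+00 -2.42085059e+00  1.80836451e-03] [1.98429487e-01 4.02575997e-01 2.05356929e+00 1.00172688e-05
 6.86935545e-01 8.98824646e-03] [ 0.09888458 -0.41294272  0.57931026] 0.16820874183371087
```

View pics/side1.png

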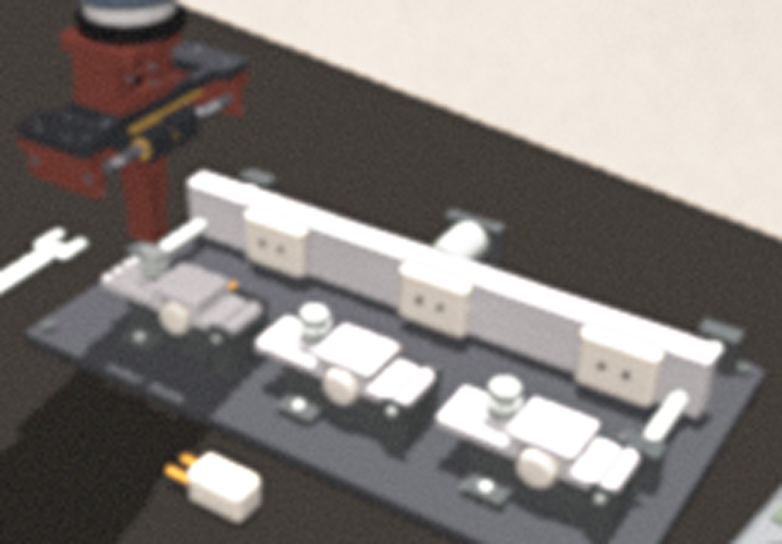

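The fingertips (crop 150,235) are right above the left head (150,255). Now I'll probe down gently.

Emit:
servo_tool:
  plan:
    - [[1, 0, 0, -0.2, 0, 0, 0], [1, 0, 0, -0.1, 0, 0, 0], [1, 0, 0, 0, 0, 0, 0]]

```text
t: 1.95
ee_pos: [456.1, 104.3, 164.4]
orientation: [2.0, 2.422, 0.0]
ft_force: [-0.4, -0.7, 0.5]
width: 0.5
grasp_force: 0.0
```

Emit:
servo_tool:
  plan:
    - [[1, 0, 0, -0.05, 0, 0, 0], [1, 0, 0, 0, 0, 0, 0]]

```text
t: 2.12
ee_pos: [456.2, 104.4, 163.7]
orientation: [-2.001, -2.422, -0.001]
ft_force: [-3.6, 1.1, 15.5]
width: 0.5
grasp_force: 7.9
```

Emit:
servo_tool:
  plan:
    - [[1, 0, 0, -0.03, 0, 0, 0], [1, 0, 0, 0, 0, 0, 0]]

```text
t: 2.28
ee_pos: [456.2, 104.5, 163.3]
orientation: [-2.001, -2.422, -0.001]
ft_force: [-6.9, 1.7, 25.8]
width: 0.4
grasp_force: 13.3
```

The left bolt is tight: 26 N and no sink. On to the middle one.

Emit:
servo_tool:
  plan:
    - [[1, 0, 0, 0.5, 0, 0, 0], [1, 0.18, -0.93, 0, 0, 0, 0], [1, 0.18, -0.93, 0, 0, 0, 0], [1, 0.18, -0.93, 0, 0, 0, 0], [1, 0.18, -0.93, 0, 0, 0, 0]]

```text
t: 2.7
ee_pos: [485.0, -46.1, 181.9]
orientation: [1.999, 2.423, 0.001]
ft_force: [0.4, 0.6, 0.5]
width: 0.6
grasp_force: 0.0
```

Emit:
servo_tool:
  plan:
    - [[1, 0, 0, -0.2, 0, 0, 0], [1, 0, 0, -0.2, 0, 0, 0], [1, 0, 0, -0.05, 0, 0, 0], [1, 0, 0, 0, 0, 0, 0]]

```text
t: 3.03
ee_pos: [485.2, -45.0, 163.8]
orientation: [1.997, 2.423, -0.002]
ft_force: [-0.9, -8.1, 10.9]
width: 0.5
grasp_force: 5.2
```

Emit:
servo_tool:
  plan:
    - [[1, 0, 0, -0.05, 0, 0, 0], [1, 0, 0, 0, 0, 0, 0]]

```text
t: 3.2
ee_pos: [485.2, -44.6, 163.1]
orientation: [1.996, 2.423, -0.002]
ft_force: [-7.0, -11.6, 28.0]
width: -0.3
grasp_force: 13.9
```

Emit:
servo_tool:
  plan:
    - [[1, 0, 0, -0.03, 0, 0, 0], [1, 0, 0, 0, 0, 0, 0]]

```text
t: 3.37
ee_pos: [485.2, -44.6, 162.8]
orientation: [1.995, 2.423, -0.002]
ft_force: [-10.6, -10.9, 39.0]
width: -0.0
grasp_force: 19.1
```

The middle bolt is tight too, so the right one should be loose.

Emit:
servo_tool:
  plan:
    - [[1, 0, 0, 0.5, 0, 0, 0], [1, 0.17, -0.92, 0, 0, 0, 0], [1, 0.17, -0.92, 0, 0, 0, 0], [1, 0.17, -0.92, 0, 0, 0, 0], [1, 0.17, -0.92, 0, 0, 0, 0]]

```text
t: 3.78
ee_pos: [512.1, -191.3, 180.0]
orientation: [-1.996, -2.424, 0.0]
ft_force: [0.9, 0.1, 0.2]
width: 0.5
grasp_force: 0.0
```

Emit:
servo_tool:
  plan:
    - [[1, 0, 0, -0.2, 0, 0, 0], [1, 0, 0, -0.2, 0, 0, 0], [1, 0, 0, -0.05, 0, 0, 0], [1, 0, 0, 0, 0, 0, 0]]

```text
t: 4.12
ee_pos: [511.4, -190.2, 161.2]
orientation: [-1.997, -2.422, 0.002]
ft_force: [-1.4, -1.8, 2.7]
width: 0.3
grasp_force: 1.3
```

Emit:
servo_tool:
  plan:
    - [[1, 0, 0, -0.05, 0, 0, 0], [1, 0, 0, 0, 0, 0, 0]]

```text
t: 4.28
ee_pos: [511.5, -190.4, 160.0]
orientation: [-1.998, -2.422, 0.0]
ft_force: [-1.5, 2.2, 4.1]
width: 0.3
grasp_force: 1.7
```

Emit:
servo_tool:
  plan:
    - [[1, 0, 0, -0.03, 0, 0, 0], [1, 0, 0, 0, 0, 0, 0]]

```text
t: 4.45
ee_pos: [511.7, -190.8, 159.3]
orientation: [-2.0, -2.421, -0.001]
ft_force: [-2.0, 5.4, 5.5]
width: 0.7
grasp_force: 3.0
```

The right bolt sank about 4 mm at 4–5 N, so it's the loose one. Now I'll raise, open and go to its tab.

Emit:
servo_tool:
  plan:
    - [[1, 0, 0, 0.75, 0, 0, 0], [-1, -0.05, 0.3, 0, 0, 0, 0], [-1, -0.05, 0.3, 0, 0, 0, 0], [-1, 0, 0, 0, 0, 0, 0], [-1, 0, 0, 0, 0, 0, 0]]

```text
t: 4.87
ee_pos: [507.5, -167.1, 188.5]
orientation: [-1.999, -2.422, 0.001]
ft_force: [0.3, -0.4, 0.4]
width: 23.6
grasp_force: 0.0
```

Emit:
servo_tool:
  plan:
    - [[-1, 0, 0, 0, 0, 0, 0], [-1, 0, 0, 0, 0, 0, 0], [-1, 0, 0, 0, 0, 0, 0], [-1, 0, 0, 0, 0, 0, 0], [-1, 0, 0, 0, 0, 0, 0]]

```text
t: 5.28
ee_pos: [508.0, -168.3, 188.9]
orientation: [-2.002, -2.421, 0.0]
ft_force: [0.2, -0.0, 0.4]
width: 57.1
grasp_force: 0.0
```

Emit:
servo_tool:
  plan:
    - [[-1, 0, 0, 0, 0, 0, 0], [-1, 0, 0, 0, 0, 0, 0], [-1, 0, 0, 0, 0, 0, 0], [-1, 0, 0, -0.2, 0, 0, 0], [-1, 0, 0, 0, 0, 0, 0]]

```text
t: 5.7
ee_pos: [507.5, -168.0, 180.0]
orientation: [-2.001, -2.421, 0.001]
ft_force: [-0.2, 0.2, -0.7]
width: 86.7
grasp_force: 0.0
```

```bash
python3 - <<'E'
from h import *
o=readout.get_obs();print(o['t'],o['ee_pos'],o['orientation'],o['ft_force'],o['width'])
s=vision.get_image("side")[:,:,::-1]; cv2.imwrite("pics/side2.png",cv2.resize(s[120:280,280:480],None,fx=3.6,fy=3.6,interpolation=cv2.INTER_CUBIC))
E
```

```text
5.7 [ 507.53923976 -167.95484764  179.96631551] [-2.00053671e+00 -2.42069375e+00  7.20124319e-04] [-0.16766992  0.20671392 -0.71935068] 86.70998588338931
```

View pics/side2.png

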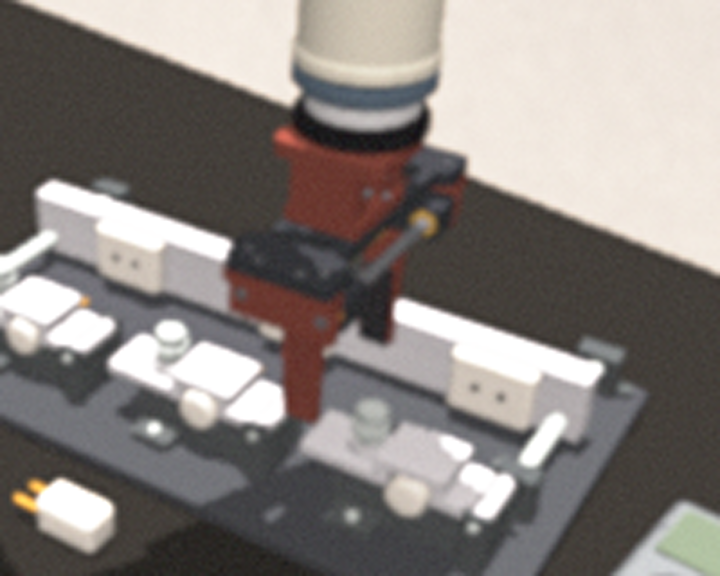

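The open fingers straddle the tab: the near finger tip is at crop (303,415) and the cap's end at about (330,430). Descending and closing.

Emit:
servo_tool:
  plan:
    - [[-1, 0, 0, -0.5, 0, 0, 0], [-1, 0, 0, -0.6, 0, 0, 0], [-1, 0, 0, -0.6, 0, 0, 0], [-1, 0, 0, 0, 0, 0, 0]]

```text
t: 6.08
ee_pos: [505.9, -167.3, 109.5]
orientation: [-1.997, -2.417, 0.003]
ft_force: [-0.9, 0.1, -0.4]
width: 88.0
grasp_force: 0.0
```

Emit:
servo_tool:
  plan:
    - [[1, 0, 0, 0, 0, 0, 0], [1, 0, 0, 0, 0, 0, 0], [1, 0, 0, 0, 0, 0, 0], [1, 0, 0, 0, 0, 0, 0], [1, 0, 0, 0, 0, 0, 0]]

```text
t: 6.5
ee_pos: [508.6, -168.3, 114.2]
orientation: [2.0, 2.42, 0.001]
ft_force: [-0.3, 0.4, -0.2]
width: 58.1
grasp_force: 0.0
```

Emit:
servo_tool:
  plan:
    - [[1, 0, 0, 0, 0, 0, 0], [1, 0, 0, 0, 0, 0, 0], [1, 0, 0, 0, 0, 0, 0], [1, 0, 0, 0, 0, 0, 0], [1, 0, 0, 0, 0, 0, 0]]

```text
t: 6.92
ee_pos: [508.5, -168.1, 113.4]
orientation: [2.001, 2.421, 0.001]
ft_force: [1.6, 2.1, 3.4]
width: 40.1
grasp_force: 30.0
```

Gripped at 40 mm width with 30 N. Next, the rows for the arc about the hinge.

```bash
python3 - <<'E'
import numpy as np
a=np.radians(10.6);ry,rz=105.8,63.4
f=lambda t:np.array([ry*np.cos(t)-rz*np.sin(t),ry*np.sin(t)+rz*np.cos(t)])
for i in range(12):
    d=f(np.radians(4.5*(i+1)))-f(np.radians(4.5*i))
    print(i,np.round(np.array([-np.sin(a)*d[0],np.cos(a)*d[0],d[1]])/40,3),np.round(.9*np.array([np.cos(a),np.sin(a)]),3))
E
```

```text
0 [ 0.024 -0.13   0.203] [0.885 0.166]
1 [ 0.027 -0.145  0.192] [0.885 0.166]
2 [ 0.03  -0.16   0.179] [0.885 0.166]
3 [ 0.032 -0.173  0.166] [0.885 0.166]
4 [ 0.035 -0.185  0.152] [0.885 0.166]
5 [ 0.037 -0.197  0.137] [0.885 0.166]
6 [ 0.039 -0.206  0.12 ] [0.885 0.166]
7 [ 0.04  -0.215  0.104] [0.885 0.166]
8 [ 0.042 -0.222  0.086] [0.885 0.166]
9 [ 0.043 -0.228  0.068] [0.885 0.166]
10 [ 0.044 -0.233  0.05 ] [0.885 0.166]
11 [ 0.044 -0.236  0.031] [0.885 0.166]
```

Emit:
servo_tool:
  plan:
    - [[1, 0.024, -0.13, 0.203, 0.885, 0.166, 0], [1, 0.027, -0.145, 0.192, 0.885, 0.166, 0], [1, 0, 0, 0, 0, 0, 0]]

```text
t: 7.17
ee_pos: [510.6, -179.7, 129.7]
orientation: [-1.923, -2.32, -0.158]
ft_force: [6.0, 12.1, 1.1]
width: 39.7
grasp_force: 30.0
```

Emit:
servo_tool:
  plan:
    - [[1, 0.03, -0.16, 0.179, 0.885, 0.166, 0], [1, 0.032, -0.173, 0.166, 0.885, 0.166, 0], [1, 0.035, -0.185, 0.152, 0.885, 0.166, 0], [1, 0, 0, 0, 0, 0, 0]]

```text
t: 7.5
ee_pos: [514.4, -200.5, 149.2]
orientation: [-1.796, -2.166, -0.364]
ft_force: [5.2, 9.5, 2.1]
width: 39.7
grasp_force: 30.0
```

```bash
python3 - <<'E'
from h import *
o=readout.get_obs();print(o['t'],o['ee_pos'],o['orientation'],o['ft_force'],o['qpos'],o['width'])
s=vision.get_image("side")[:,:,::-1]; cv2.imwrite("pics/side3.png",cv2.resize(s[120:280,280:480],None,fx=3.6,fy=3.6,interpolation=cv2.INTER_CUBIC))
E
```

```text
7.5 [ 514.44303472 -200.45244745  149.21512156] [-1.79565239 -2.16605714 -0.36420068] [5.24208911 9.53961415 2.07500687] [-0.51705491  0.62614318  1.76602255  0.35096212  1.04157998 -0.92663678] 39.707160278191104
```

View pics/side3.png

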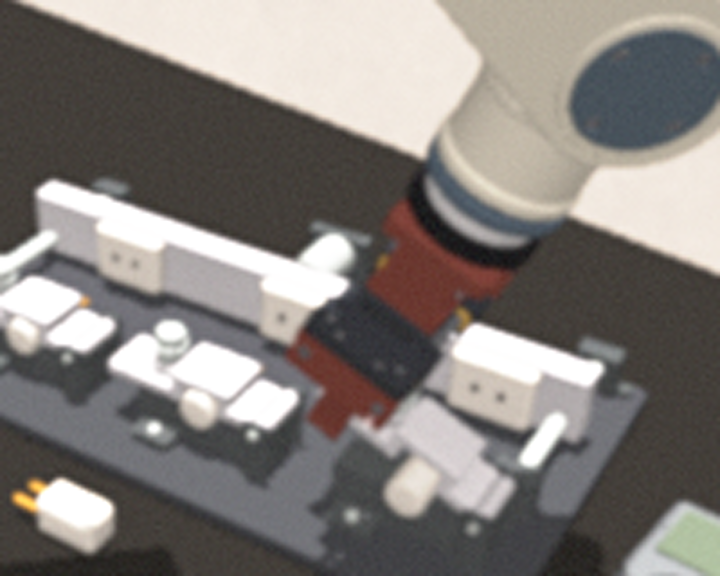

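The cap is rising with the gripper: the tab is clamped at crop (345,420) and the cap tilted about 22°. Continuing.

Emit:
servo_tool:
  plan:
    - [[1, 0.037, -0.197, 0.137, 0.885, 0.166, 0], [1, 0.039, -0.206, 0.12, 0.885, 0.166, 0], [1, 0.04, -0.215, 0.104, 0.885, 0.166, 0], [1, 0, 0, 0, 0, 0, 0]]

```text
t: 7.88
ee_pos: [519.1, -225.1, 163.2]
orientation: [-1.66, -2.003, -0.547]
ft_force: [4.9, 7.6, 3.6]
width: 39.3
grasp_force: 30.0
```

Emit:
servo_tool:
  plan:
    - [[1, 0.042, -0.222, 0.086, 0.885, 0.166, 0], [1, 0.043, -0.228, 0.068, 0.885, 0.166, 0], [1, 0.044, -0.233, 0.05, 0.885, 0.166, 0], [1, 0.044, -0.236, 0.031, 0.885, 0.166, 0], [1, 0, 0, 0, 0, 0, 0]]

```text
t: 8.3
ee_pos: [526.0, -261.7, 172.1]
orientation: [-1.469, -1.773, -0.758]
ft_force: [4.7, 5.7, 8.2]
width: 39.9
grasp_force: 30.0
```

Emit:
servo_tool:
  plan:
    - [[1, 0, 0, 0, 0, 0, 0], [1, 0, 0, 0, 0, 0, 0], [1, 0, 0, 0, 0, 0, 0], [1, 0, 0, 0, 0, 0, 0], [1, 0, 0, 0, 0, 0, 0]]

```text
t: 8.72
ee_pos: [526.0, -260.8, 172.3]
orientation: [-1.473, -1.78, -0.752]
ft_force: [4.9, 2.3, 1.2]
width: 39.7
grasp_force: 30.0
```

```bash
python3 - <<'E'
from h import *
from scipy.spatial.transform import Rotation as R
o=readout.get_obs();print(o['t'],o['ee_pos'],R.from_rotvec(o['orientation']).as_matrix()[:,2],o['ft_force'],o['qpos'],o['width'],o['grasp_force'])
s=vision.get_image("side")[:,:,::-1]; cv2.imwrite("pics/side4.png",cv2.resize(s[120:300,280:500],None,fx=3.3,fy=3.3,interpolation=cv2.INTER_CUBIC))
E
```

```text
8.7167 [ 525.97322749 -260.80591058  172.28230281] [-0.1489289   0.79442823 -0.58881574] [4.87474062 2.32951852 1.18469109] [-0.68604707  0.82316776  1.49935189  0.54801504  1.62053174 -1.08381783] 39.68647293538949 29.99855786561966
```

View pics/side4.png

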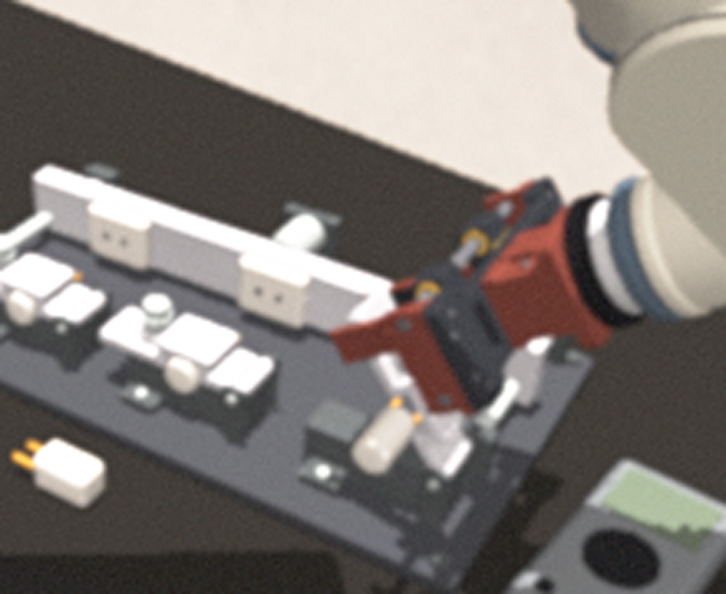

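The cap stands open with its plug, gripped at the tab near crop (360,345). The grasp point is 86 mm above the hinge at a radius of about 106 mm, so about 54°. The forces are small and the multimeter is untouched, so I'm handing in.

```bash
python3 -c "
from workcell import close_job
print(close_job())"
```

```text
the job is handed in; nothing more can be done
None
```

The right clamp's bolt was the loose one: it sank about 4 mm when tapped, while the left and middle stayed firm. I handed the job in with that cap held still about 54° open; no verdict came back.

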